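# Fill the spice box

### The job

Pack the two red-lidded spice pots into the two empty places of the round spice box, one in each, so that each stands upright and flat on the box's floor among the white-lidded pots. Set them down gently rather than dropping them, let go, and leave the blue-lidded pot where it stands.

Things in the scene. Friction and masses are not known exactly. Their poses are not given: they have to be found in the camera images.
- red_pot_a: Spice pot: round steel body 56 mm across, foot bevelled 5 mm; flat red lid, its top face 44 mm above the underside; on it an upright red cylindrical knob 18 mm across, rising from 44 to 68 mm. 0.1 to 0.25 kg. Stands on the counter. Origin: centre of the underside, z up; round, so yaw means nothing.
- red_pot_b: The other red-lidded spice pot, identical to the first, standing elsewhere on the counter. Origin: centre of its underside, z up.
- blue_pot: The pot to leave alone: same shape and size as the red ones but with a blue lid and knob, standing on the counter near them (centres of the three at least 95 mm apart). Origin: centre of its underside.
- spice_box: Round open copper-coloured box, fixed to the counter: 198 mm across, 38 mm high, wall 3 mm, flat inner floor 5 mm above the counter. Seven places in hexagonal packing: one in the middle, six around, neighbours 64 mm apart. Five hold white-lidded pots, fixed, shaped like the red ones; two on the rim are empty. Origin: centre of its underside, x towards the gap_a place.
- gap_a (a point): Centre of one empty place, on the box's inner floor, 64 mm from the middle. A pot seated here has 8 mm free to its neighbours, 4 mm to the wall; its knob stands clear above wall and lids, 64 mm from other knobs. Fingers closing along the line from gap_a to gap_b (or 60 degrees either way) pass between those knobs. Either red pot may go in either place.
- gap_b (a point): Centre of the other empty place, on the inner floor, 120 degrees round the box from gap_a and 111 mm from it, with one white-lidded pot between them on the rim. Clearances as at gap_a.

How it is judged:
By the outcome, as a careful person would: the job done as asked, in the order asked, and still so for the second after the job is handed in, with the robot touching nothing.
It also fails if it takes over 54 s, if anything falls off the work surface, if the arm or the gripper's body presses on something with over 40 N, if the wrist force passes 120 N, or if a joint passes its speed limit or range.

### The arm

A 7-joint arm with a two-finger parallel gripper is mounted at the origin on the work surface. World frame = base frame: x ahead of the robot, y to its left, z up, the work surface at z = 0. Lengths are in m, angles in rad, forces in N, time in s.
With the tool pointing down it reaches from about 0.35 to 0.9 m from the base axis. Payload 8.1 kg.
Tool frame: the origin (TCP) lies at the very end of the fingers, on their centre line; the grasp point (between the pads) lies 19 mm behind it (arm.tcp_to_grasp is the distance from the TCP to the grasp point, in m); z points along the fingers, y is the line along which they close (so a half turn about z gives the same grasp; the last joint's range is limited). The gripper opens to 92 mm and grips with 3 to 60 N. Pads are 19 mm wide; open, the fingers measure 130 mm over their backs; the gripper's body (75 mm by 190 mm) begins 47 mm behind the grasp point.
Start: joints at [-1.354, 0.434, 0.025, 1.573, -0.012, 1.134, -0.075], TCP at [0.197, 0.593, 0.227] pointing down, gripper open.
Joint ranges: [-2.62, 2.62], [-0.44, 2.09], [-1.27, 1.32], [0.08, 2.57], [-1.32, 4.46], [0.12, 2], [-2.74, 2.74]. Speed limits (rad/s): [2.22, 2.22, 3.01, 3.01, 3.14, 3.14, 3.14].

### API

Orientations are given as a rotation vector (axis times angle).
In Python, from cell import arm, viewer, job, status gives the robot as it stands (arm), with the cameras (viewer), the job (job) and the readings (status).
- The arm moves only by the shell command python3 nudge.py 'ROWS' [FORCE]. ROWS is a JSON list of rows, 1 to 10 of them, each of 5 numbers: dx, dy, dz in m, then a turn about the tool's z in rad, then the opening from 0.0 (shut) to 1.0 (fully open); each row shifts and turns the commanded pose from where the row before left it, along the tool's axes as they then stand; what a row does not reach is not made up. A row lasts 1/10 s, in which the tool goes at most 0.05 m and 0.15 rad, less where a joint would pass 70% of its speed; a pose out of reach is approached as far as the arm can. The fingers move at their own pace and stop on an object; FORCE is the grip in N (left out, the last holds). Time passes only in rows, so rows that do not move let the fingers close. It prints the time, the measured TCP pose, the force, the opening and the grip force at its end.
- status.observe(): the state, without advancing time (a new reading comes with each control period).
- viewer.get_image(name): name is "scene" or "top" or "wrist"; returns a dict with "image" (400x640x3 uint8, blue, green, red), "fx", "fy", "cx", "cy" (pixels), "distortion" ([k1, k2, p1, p2, k3] as OpenCV has them; the pictures are not rectified), "cam_to_world" (4x4, takes a point from camera to world coordinates); the wrist camera has in their place "mount" (4x4, takes a point from camera to tool coordinates, whose origin is the TCP and whose axes are the flange's). Camera axes: x right, y down, z forward; pixel columns grow to the right and rows downward; lengths in m; the calibration is good to about 2 mm. A picture is of the moment at which its call begins: read the wrist's pose just before it. There is no depth.
- job.sign_off(): hands the job in; it is judged then, once.
The state is a dict: "clock": time; "joints": joint angles; "dq": joint speeds; "joint_efforts": joint torques, N m; "position": TCP position; "ee_rot": TCP orientation; "force": force on the tool from outside, world axes, zero at the start; "ft_torque": the same for the moment, N m; "width": opening from 0.0 (shut) to 1.0 (fully open); "gripper_force": force on a finger pad.
Only numpy, scipy, OpenCV 4.12 (cv2) and the standard library are available. Lean on these libraries where they do the work, as an engineer would, in place of code of your own. Each camera call takes 0.05 s, during which the arm holds its last target. There are 200 camera calls.

## Working session

There is one attempt and no reset: what is moved stays moved. The work goes in short steps, Python scripts to look and compute and a shell command to move; the robot and the scene stay as the last step left them, time stands still between calls to the robot, and variables do not carry over. Pictures are saved under pics/ and viewed, at most 10 in all, crops included, and the job is handed in when it is done.

```bash
ls; mkdir -p pics; python3 - <<'E'
from cell import arm, viewer, job, status
import cv2,numpy as np
o=status.observe();print(o['clock'],o['position'],o['ee_rot'],o['width'],o['force'])
print(arm.tcp_to_grasp)
for n in("top","scene"):
    d=viewer.get_image(n);cv2.imwrite(f'pics/{n}0.png',d['image'])
    print(n,d['fx'],d['fy'],d['cx'],d['cy'],d['distortion'],np.round(d['cam_to_world'],3).tolist())
E
```

```text
cell.py
nudge.py
pics
0.0 [0.19640829 0.59278291 0.22592796] [-5.00333456e-01 -3.10142997e+00  2.54092053e-03] 0.9981126763285219 [ 0.1296281   0.45031332 -0.16184609]
0.0188
top 419.3293470513574 419.3293470513574 322.1087548202467 200.84318349678625 [0.00461839 0.         0.         0.         0.        ] [[-0.012, -0.983, 0.182, 0.373], [-1.0, 0.014, 0.006, 0.027], [-0.008, -0.182, -0.983, 0.95], [0.0, 0.0, 0.0, 1.0]]
scene 471.10954180808415 471.10954180808415 328.4235142541698 191.08556992955434 [-0.04621466  0.          0.          0.          0.        ] [[0.69, 0.622, -0.372, 0.964], [0.724, -0.585, 0.365, -0.354], [0.009, -0.521, -0.854, 0.953], [0.0, 0.0, 0.0, 1.0]]
```

View pics/top0.png

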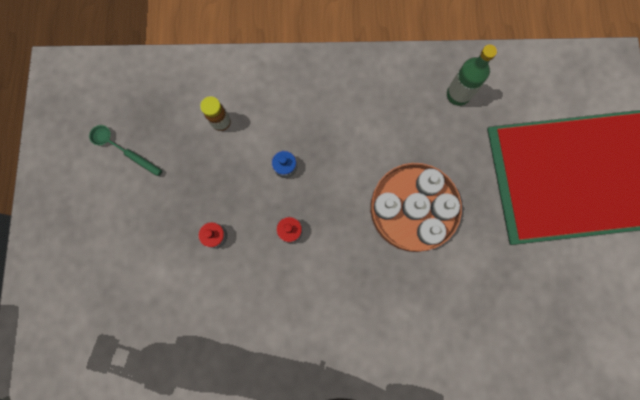

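View pics/scene0.png

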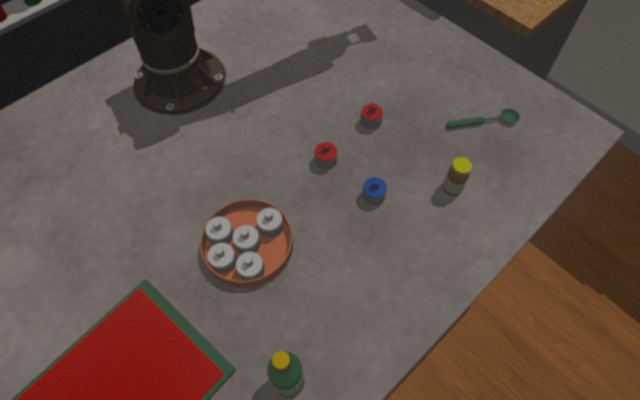

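The top view shows red pots at (212,235) and (290,230), and blue at (284,163). The box is at (417,208), with empty places near (402,181) and (402,231). The scene view shows red at (372,113) and (326,153), blue at (375,188), and the box at about (247,242).

```bash
cat > h.py <<'E'
import cv2,numpy as np
from scipy.spatial.transform import Rotation as R
def K(d): return np.array([[d['fx'],0,d['cx']],[0,d['fy'],d['cy']],[0,0,1.]])
def pose(d,o):
    if 'cam_to_world' in d: return np.array(d['cam_to_world'])
    T=np.eye(4);T[:3,:3]=R.from_rotvec(o['ee_rot']).as_matrix();T[:3,3]=o['position'];return T@np.array(d['mount'])
def rays(d,T,px):
    u=cv2.undistortPoints(np.array(px,float).reshape(-1,1,2),K(d),np.array(d['distortion']))[:,0]
    v=np.c_[u,np.ones(len(u))]@T[:3,:3].T
    return T[:3,3],v/np.linalg.norm(v,axis=1)[:,None]
def tri(c,v):  # centres and unit rays -> point, rms miss
    M=[np.eye(3)-np.outer(a,a) for a in v]
    p=np.linalg.solve(sum(M),sum(m@x for m,x in zip(M,c)))
    return p,np.sqrt(np.mean([np.sum((m@(p-x))**2) for m,x in zip(M,c)]))
def atz(c,v,z): return c+v*((z-c[2])/v[:,2])[:,None]
def blobs(im,kind,amin,amax):
    h=cv2.cvtColor(im,cv2.COLOR_BGR2HSV)
    H,S,V=[h[...,i].astype(int) for i in range(3)]
    m={'red':((H<6)|(H>174))&(S>150)&(V>60),'blue':(H>100)&(H<130)&(S>140)&(V>50),'white':(S<40)&(V>150)}[kind]
    n,_,st,c=cv2.connectedComponentsWithStats(m.astype(np.uint8))
    return [(c[i],st[i]) for i in range(1,n) if amin<st[i][4]<amax]
E
python3 - <<'E'
from cell import arm, viewer, job, status
from h import *
for n in("top","scene"):
    d=viewer.get_image(n);T=pose(d,None)
    for k in('red','blue','white'):
        b=blobs(d['image'],k,60,1500)
        c,v=rays(d,T,[x[0] for x in b]);P=atz(c,v,.047)
        for (q,s),p in zip(b,P): print(n,k,np.round(q,1),s.tolist(),np.round(p,3))
d=viewer.get_image('top');i=d['image'][150:270,180:480]
E
```

```text
top red [288.7 229.1] [277, 218, 24, 24, 455] [0.479 0.105 0.047]
top red [210.8 234.4] [199, 223, 24, 24, 457] [0.469 0.273 0.047]
top blue [283.7 162.6] [273, 152, 23, 22, 408] [0.628 0.116 0.047]
top white [431.  180.2] [420, 169, 24, 23, 401] [ 0.583 -0.209  0.047]
top white [387.6 204.3] [376, 193, 25, 24, 421] [ 0.53  -0.111  0.047]
top white [417.1 204.8] [406, 193, 24, 24, 414] [ 0.528 -0.175  0.047]
top white [446.5 205.3] [435, 194, 25, 24, 420] [ 0.526 -0.239  0.047]
top white [432.7 230.3] [421, 219, 25, 24, 442] [ 0.472 -0.206  0.047]
scene red [371.8 112. ] [362, 104, 20, 16, 206] [0.475 0.273 0.047]
scene red [325.6 151.2] [315, 143, 22, 18, 259] [0.484 0.104 0.047]
scene blue [374.9 187.2] [364, 178, 22, 19, 257] [0.634 0.116 0.047]Traceback (most recent call last):
  File "<stdin>", line 7, in <module>
  File "h.py", line 8, in rays
    u=cv2.undistortPoints(np.array(px,float).reshape(-1,1,2),K(d),np.array(d['distortion']))[:,0]
      ~~~~~~~~~~~~~~~~~~~^^^^^^^^^^^^^^^^^^^^^^^^^^^^^^^^^^^^^^^^^^^^^^^^^^^^^^^^^^^^^^^^^^^
cv2.error: OpenCV(4.12.0) /io/opencv/modules/calib3d/src/undistort.dispatch.cpp:347: error: (-215:Assertion failed) CV_IS_MAT(_src) && CV_IS_MAT(_dst) && (_src->rows == 1 || _src->cols == 1) && (_dst->rows == 1 || _dst->cols == 1) && _src->cols + _src->rows - 1 == _dst->rows + _dst->cols - 1 && (CV_MAT_TYPE(_src->type) == CV_32FC2 || CV_MAT_TYPE(_src->type) == CV_64FC2) && (CV_MAT_TYPE(_dst->type) == CV_32FC2 || CV_MAT_TYPE(_dst->type) == CV_64FC2) in function 'cvUndistortPointsInternal'
```

```bash
python3 nudge.py '[[-0.036,-0.022,0,0,1],[-0.036,-0.022,0,0,1],[-0.036,-0.022,0,0,1],[-0.036,-0.022,0,0,1],[-0.036,-0.022,0,0,1],[-0.036,-0.022,0,0,1],[-0.036,-0.022,0,0,1],[-0.036,-0.022,0,0,1],[-0.036,-0.022,0,0,1],[-0.036,-0.022,0,0,1]]' 20; python3 nudge.py '[[0,0,0,0.118,1],[0,0,0,0.118,1],[0,0,0,0,1],[0,0,0,0,1]]'; python3 - <<'E'
from cell import arm, viewer, job, status
from h import *
o=status.observe();d=viewer.get_image('wrist');cv2.imwrite('pics/w1.png',d['image']);T=pose(d,o)
print(o['position'],R.from_rotvec(o['ee_rot']).as_matrix().round(3).tolist(),np.round(d['mount'],3).tolist(),d['fx'],d['cx'],d['cy'],d['distortion'])
E
```

```text
clock: 1.2
position: [0.4699, 0.2698, 0.2268]
ee_rot: [0.5, 3.101, 0.0]
force: [1.5, 1.0, -0.8]
width: 1.002
gripper_force: 0.0
clock: 1.6
position: [0.4688, 0.2715, 0.2266]
ee_rot: [-0.856, -3.023, 0.0]
force: [0.1, -0.2, -0.7]
width: 1.0
gripper_force: 0.0
[0.4688227  0.27146698 0.22664244] [[-0.852, 0.524, -0.0], [0.524, 0.852, -0.0], [0.0, -0.0, -1.0]] [[0.001, -0.967, -0.256, 0.069], [1.0, 0.0, 0.001, -0.001], [-0.0, -0.256, 0.967, -0.157], [0.0, 0.0, 0.0, 1.0]] 294.8046029421219 326.79434558326636 203.2905866671529 [-0.02690284  0.          0.          0.          0.        ]
```

View pics/w1.png

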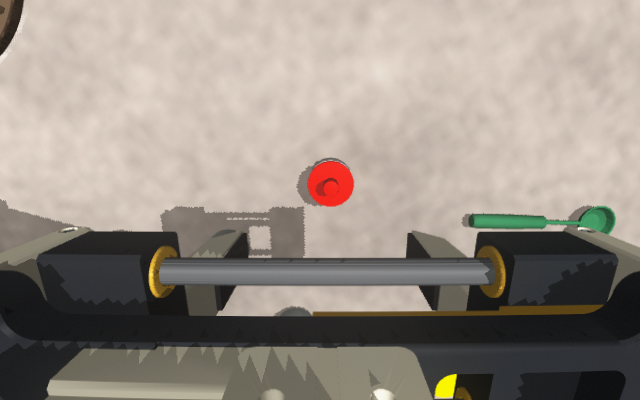

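The wrist view shows pot A's lid at (330,184), between and ahead of the fingers. I'll take a second view from a shifted place.

```bash
cat > look.py <<'E'
import sys,pickle,os
from cell import arm, viewer, job, status
from h import *
kind=sys.argv[1]; near=np.array([float(a) for a in sys.argv[2:4]]); tag=sys.argv[4]
o=status.observe();d=viewer.get_image('wrist');T=pose(d,o)
b=blobs(d['image'],kind,250,6000);c,v=rays(d,T,[x[0] for x in b]);P=atz(c,v,.047)
i=np.argmin(np.linalg.norm(P[:,:2]-near,axis=1))
print(o['position'].round(4),b[i][0],b[i][1],P[i].round(4))
f=f'{tag}.pkl';L=pickle.load(open(f,'rb')) if os.path.exists(f) else []
L.append((c,v[i]));pickle.dump(L,open(f,'wb'))
if len(L)>1: print('tri',tri(*zip(*L)))
cv2.imwrite(f'pics/{tag}{len(L)}.png',d['image'])
E
python3 look.py red 0.472 0.273 A; python3 nudge.py '[[0,0.045,0,0,1],[0,0.045,0,0,1],[0,0,0,0,1],[0,0,0,0,1]]'>/dev/null; python3 look.py red 0.472 0.273 A; python3 nudge.py '[[-0.03,-0.045,0,0,1],[-0.03,-0.045,0,0,1],[0,-0.04,0,0,1],[0,-0.04,0,0,1],[0,0,0,0,1],[0,0,0,0,1]]'>/dev/null; python3 look.py red 0.472 0.273 A
```

```text
[0.4688 0.2716 0.2267] [330.1856177  183.42778119] [ 308  161   46   45 1627] [0.4671 0.2768 0.047 ]
[0.5163 0.3486 0.2259] [253.77933131 183.62674772] [ 231  161   47   46 1645] [0.468  0.2781 0.047 ]
tri (array([0.4681262 , 0.27623397, 0.04107826]), np.float64(4.831818016705449e-05))
[0.4771 0.1786 0.2275] [395.57394173 134.82902694] [ 372  111   48   49 1819] [0.4673 0.2753 0.047 ]
tri (array([0.46811879, 0.27627779, 0.04126256]), np.float64(4.796473322856155e-05))
```

```bash
python3 nudge.py '[[0.03,0.039,0,0,0.7],[0.029,0.0395,0,0,0.7],[0,0,0.03,0,0.7],[0,0,0.04,0,0.7],[0,0,0.04,0,0.7],[0,0,0,0,0.7],[0,0,0,0,0.7],[0,0,0,0,0.7]]'; python3 look.py red 0.4675 0.2765 A
```

```text
clock: 3.6
position: [0.4702, 0.2787, 0.1187]
ee_rot: [0.861, 3.019, 0.004]
force: [-0.3, -0.4, 0.6]
width: 0.7
gripper_force: 0.0
[0.4702 0.2787 0.1187] [323.08204812 210.81523751] [ 291  179   65   64 3242] [0.4663 0.2773 0.047 ]
tri (array([0.46806471, 0.27627119, 0.04096591]), np.float64(0.00016948553999131502))
```

View pics/A4.png

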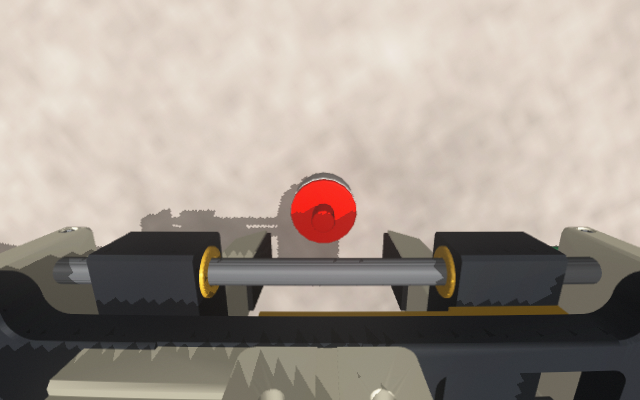

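A4 shows the knob at about (323,212), between the fingers and nearly centred. I'll correct by a few mm, go down and grip.

```bash
python3 nudge.py '[[0.0013,-0.003,0,0,0.5],[0,0,0.03,0,0.5],[0,0,0.025,0,0.5],[0,0,0.01,0,0.5],[0,0,0.006,0,0.5],[0,0,0,0,0.5],[0,0,0,0,0.5]]' 25; python3 nudge.py '[[0,0,0,0,0],[0,0,0,0,0],[0,0,0,0,0],[0,0,0,0,0],[0,0,0,0,0],[0,0,0,0,0],[0,0,0,0,0]]'
```

```text
clock: 4.35
position: [0.4668, 0.2761, 0.0467]
ee_rot: [0.862, 3.02, 0.002]
force: [0.3, -0.7, -0.4]
width: 0.501
gripper_force: 0.0
clock: 5.05
position: [0.4663, 0.2759, 0.0458]
ee_rot: [0.862, 3.021, 0.0]
force: [-0.7, 0.9, 0.3]
width: 0.185
gripper_force: 24.9
```

```bash
python3 nudge.py '[[0,0,-0.02,0,0],[0,0,-0.04,0,0],[0,0,-0.04,0,0],[0,0,-0.04,0,0],[0,0,-0.03,0,0],[0,0,-0.01,0,0]]'; python3 nudge.py '[[-0.02,-0.02,0,0,0],[-0.034,-0.035,0,0,0],[-0.034,-0.035,0,0,0],[-0.034,-0.035,0,0,0],[-0.034,-0.035,0,0,0],[-0.034,-0.035,0,0,0],[-0.034,-0.035,0,0,0],[-0.034,-0.035,0,0,0],[-0.034,-0.035,0,0,0],[-0.034,-0.035,0,0,0]]'; python3 nudge.py '[[-0.012,-0.016,0,0,0],[0,0,0,0,0],[0,0,0,0,0],[0,0,0,0,0]]';python3 - <<'E'
from cell import arm, viewer, job, status
from h import *
o=status.observe();d=viewer.get_image('wrist');T=pose(d,o);cv2.imwrite('pics/box1.png',d['image'])
b=blobs(d['image'],'white',250,6000);c,v=rays(d,T,[x[0] for x in b]);P=atz(c,v,.049)
print(o['position'],o['width'])
for (q,s),p in zip(b,P): print(q.round(1),s.tolist(),p.round(4))
E
```

```text
clock: 5.65
position: [0.4672, 0.2763, 0.2286]
ee_rot: [0.862, 3.018, 0.005]
force: [0.9, 0.5, -2.6]
width: 0.186
gripper_force: 24.9
clock: 6.65
position: [0.5657, -0.1825, 0.2241]
ee_rot: [-0.861, -3.019, 0.0]
force: [1.9, 0.7, -1.4]
width: 0.189
gripper_force: 24.9
clock: 7.05
position: [0.5678, -0.1988, 0.2247]
ee_rot: [-0.859, -3.02, -0.001]
force: [0.2, 0.5, -2.2]
width: 0.187
gripper_force: 24.9
[ 0.56782296 -0.19884956  0.2247433 ] 0.18710020312038977
[45.2 40.7] [33, 26, 30, 37, 376] [ 0.2768 -0.3679  0.049 ]
[275.9 115.7] [251, 90, 51, 52, 2068] [ 0.4703 -0.204   0.049 ]
[376.2 115.5] [351, 90, 51, 52, 1994] [ 0.5274 -0.1112  0.049 ]
[325.8 145.1] [302, 121, 49, 49, 1878] [ 0.5257 -0.1745  0.049 ]
[278.2 172.9] [254, 149, 49, 48, 1830] [ 0.5237 -0.237   0.049 ]
[325.6 186.5] [304, 176, 45, 23, 586] [ 0.5655 -0.1994  0.049 ]
[510.4 299.2] [473, 284, 77, 32, 2187] [ 0.818  -0.0737  0.049 ]
[326.6 300.9] [307, 290, 40, 21, 731] [ 0.6933 -0.277   0.049 ]
[354.9 367.7] [263, 347, 163, 53, 4340] [ 0.8037 -0.2992  0.049 ]
[131.8 390.1] [47, 380, 179, 20, 2498] [ 0.6722 -0.5942  0.049 ]
```

View pics/box1.png

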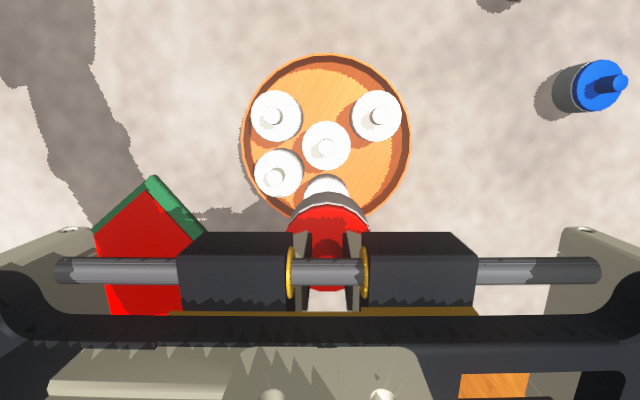

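box1 shows white lids at (276,116), (376,115), (326,145) and (278,173). The empty places appear at the top, near (326,85), and on the right, near (375,172). The pot is held straight. I'll take one more view to triangulate and fit the hexagon.

```bash
cat > box.py <<'E'
import pickle,os
from cell import arm, viewer, job, status
from h import *
nom=np.array([[.4703,-.204],[.5274,-.1112],[.5257,-.1745],[.5237,-.237]])
ang=np.radians([208.3,88.3,0,268.3]);rad=np.array([.064,.064,0,.064])
o=status.observe();d=viewer.get_image('wrist');T=pose(d,o)
b=blobs(d['image'],'white',1200,2800);c,v=rays(d,T,[x[0] for x in b]);P=atz(c,v,.046)
L=pickle.load(open('box.pkl','rb')) if os.path.exists('box.pkl') else [[] for _ in nom]
for i,n in enumerate(nom):
    e=np.linalg.norm(P[:,:2]-n,axis=1);j=e.argmin()
    if e[j]<.015: L[i].append((c,v[j]))
pickle.dump(L,open('box.pkl','wb'));print(o['position'].round(4),[len(l) for l in L])
if min(map(len,L))>1:
    Q=np.array([tri(*zip(*l))[0] for l in L]);print(Q.round(4))
    z=Q[:,0]+1j*Q[:,1];m=rad*np.exp(1j*(ang-np.radians(88.3)))
    r=np.vdot(m-m.mean(),z-z.mean());r/=abs(r);c0=z.mean()-r*m.mean()
    print('axis deg',np.degrees(np.angle(r)),'centre',c0,'resid',abs(c0+r*m-z).round(4))
    for a in(-60,60): print('gap',c0+.064*r*np.exp(1j*np.radians(a)))
E
python3 box.py; python3 nudge.py '[[0,0.04,0,0,0],[0,0.04,0,0,0],[0,0,0,0,0],[0,0,0,0,0]]' >/dev/null; python3 box.py; python3 nudge.py '[[-0.02,-0.04,0,0,0],[-0.02,-0.04,0,0,0],[0,-0.03,0,0,0],[0,-0.03,0,0,0],[0,0,0,0,0],[0,0,0,0,0]]'; python3 box.py
```

```text
[ 0.568  -0.1988  0.225 ] [1, 1, 1, 1]
[ 0.6107 -0.1303  0.2254] [2, 2, 2, 2]
[[ 0.4696 -0.2048  0.0432]
 [ 0.5277 -0.1106  0.045 ]
 [ 0.526  -0.1747  0.0422]
 [ 0.524  -0.2384  0.043 ]]
axis deg 88.30732880588175 centre (0.5259260784473853-0.1745215915233891j) resid [0.0001 0.0001 0.0002 0.0001]
gap (0.5822727475567353-0.14417273849264967j)
gap (0.4714698661923696-0.14089837117142584j)
clock: 8.2
position: [0.5692, -0.2744, 0.226]
ee_rot: [0.867, 3.019, -0.0]
force: [0.9, 0.2, -3.1]
width: 0.189
gripper_force: 24.9
[ 0.5692 -0.2744  0.226 ] [3, 3, 3, 3]
[[ 0.4696 -0.2048  0.043 ]
 [ 0.5276 -0.1106  0.0447]
 [ 0.5259 -0.1745  0.0431]
 [ 0.5241 -0.2385  0.0427]]
axis deg 88.35631503997969 centre (0.5258815260020532-0.1745078994985018j) resid [0.0001 0.0001 0.     0.    ]
gap (0.5822022271291023-0.14411088279360781j)
gap (0.4713965867728305-0.14093124991597333j)
```

```bash
python3 - <<'E'
from cell import arm, viewer, job, status
from h import *
o=status.observe();d=viewer.get_image('wrist')
cv2.imwrite('pics/held.png',cv2.resize(d['image'][170:310,250:410],None,fx=4,fy=4,interpolation=cv2.INTER_CUBIC))
E
```

```text
(no output)
```

View pics/held.png

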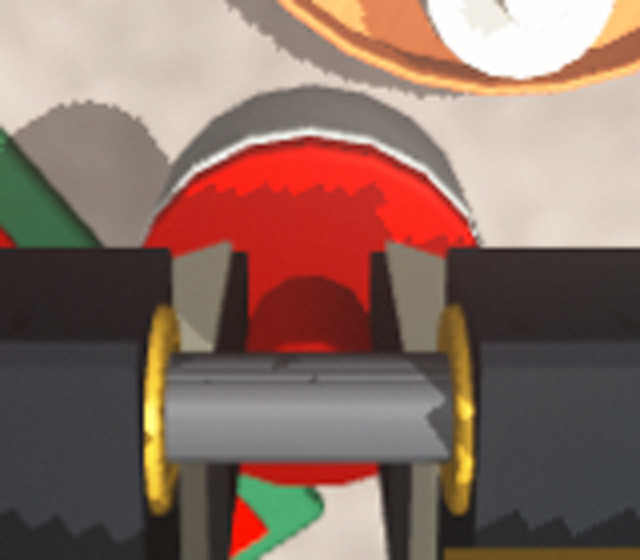

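The held crop shows the pot hanging straight. The near lid edge is at about (328,204.5), the far edge at about (327.5,291), and the lid is centred between the fingers.

```bash
python3 - <<'E'
from cell import arm, viewer, job, status
from h import *
d=viewer.get_image('wrist');M=np.array(d['mount'])
c,v=rays(d,M,[[328,204.8],[327.7,291]])
for z in(0,.0018): print((atz(c,v,z)*1000).round(1),)
o=status.observe();Rm=R.from_rotvec(o['ee_rot']).as_matrix()
for g in([.5822,-.1441],[.4714,-.1409]):
    print((Rm.T@(np.r_[g,.12]-o['position'])).round(4))
E
```

```text
[[ 27.    0.2   0. ]
 [-26.7   0.1   0. ]]
[[ 26.5   0.2   1.8]
 [-27.8   0.1   1.8]]
[0.0575 0.1144 0.1058]
[0.1534 0.0588 0.1058]
```

```bash
python3 nudge.py '[[0.0145,0.0286,0,0,0],[0.0145,0.0286,0,0,0],[0.0145,0.0286,0,0,0],[0.014,0.0286,0,0,0],[0,0,0.03,0,0],[0,0,0.04,0,0],[0,0,0.03,0,0],[0,0,0,0,0],[0,0,0,0,0],[0,0,0,0,0]]'; python3 - <<'E'
from cell import arm, viewer, job, status
from h import *
o=status.observe();Rm=R.from_rotvec(o['ee_rot']).as_matrix();print(Rm[:,2].round(4))
print((Rm.T@(np.r_[[.5822,-.1441],.0508]-o['position'])).round(4))
E
```

```text
clock: 9.35
position: [0.5833, -0.1454, 0.1277]
ee_rot: [0.86, 3.018, 0.001]
force: [0.3, -0.0, -1.2]
width: 0.189
gripper_force: 24.9
[ 3.e-03 -4.e-04 -1.e+00]
[0.0019 0.0004 0.0769]
```

```bash
python3 nudge.py '[[0.0017,0.0004,0.01,0,0],[0,0,0.02,0,0],[0,0,0.02,0,0],[0,0,0.012,0,0],[0,0,0,0,0],[0,0,0,0,0],[0,0,0,0,0]]'; python3 - <<'E'
from cell import arm, viewer, job, status
from h import *
o=status.observe();Rm=R.from_rotvec(o['ee_rot']).as_matrix();print(o['force'],o['ft_torque'])
print((Rm.T@(np.r_[[.5822,-.1441],.0508]-o['position'])).round(4))
E
```

```text
clock: 10.05
position: [0.5815, -0.1443, 0.0648]
ee_rot: [0.862, 3.019, 0.0]
force: [0.2, 0.6, -2.0]
width: 0.186
gripper_force: 24.9
[ 0.21856247  0.56357173 -2.01267062] [-0.07690439 -0.02481739 -0.00992509]
[-0.0005  0.0006  0.014 ]
```

```bash
python3 nudge.py '[[-0.0003,0.0004,0.004,0,0],[0,0,0.004,0,0],[0,0,0.002,0,0],[0,0,0.001,0,0],[0,0,0.001,0,0],[0,0,0,0,0],[0,0,0,0,0]]'; python3 nudge.py '[[0,0,0.001,0,0],[0,0,0,0,0],[0,0,0,0,0]]'
```

```text
clock: 10.75
position: [0.5812, -0.1439, 0.0518]
ee_rot: [0.862, 3.021, 0.0]
force: [0.1, 1.0, -2.4]
width: 0.189
gripper_force: 24.9
clock: 11.05
position: [0.5813, -0.1438, 0.0508]
ee_rot: [0.862, 3.021, 0.0]
force: [-0.0, 0.6, -0.7]
width: 0.189
gripper_force: 24.9
```

```bash
python3 nudge.py '[[0,0,0.0007,0,0],[0,0,0,0,0],[0,0,0,0,0]]'; python3 nudge.py '[[0,0,0.0005,0,0],[0,0,0,0,0],[0,0,0,0,0]]'
```

```text
clock: 11.35
position: [0.5816, -0.1438, 0.0507]
ee_rot: [0.862, 3.02, 0.001]
force: [-0.7, 1.1, 5.1]
width: 0.192
gripper_force: 25.0
clock: 11.65
position: [0.5819, -0.1437, 0.0506]
ee_rot: [0.861, 3.02, 0.001]
force: [-1.7, 1.8, 8.2]
width: 0.19
gripper_force: 25.0
```

Contact is felt at the floor (8 N up). I'll release, lift and check.

```bash
python3 nudge.py '[[0,0,0,0,0.5],[0,0,0,0,0.5],[0,0,0,0,0.5],[0,0,0,0,0.5],[0,0,-0.01,0,0.5],[0,0,-0.03,0,0.5],[0,0,-0.04,0,0.5],[0,0,-0.04,0,0.5],[0,0,-0.04,0,0.5],[0,0,-0.02,0,0.5]]'; python3 nudge.py '[[-0.04,-0.02,0,0,0.5],[-0.04,-0.02,0,0,0.5],[0,0,0,0,0.5],[0,0,0,0,0.5]]'; python3 box.py | head -6; python3 look.py red 0.582 -0.144 GA
```

```text
clock: 12.65
position: [0.5823, -0.1446, 0.2341]
ee_rot: [0.861, 3.016, 0.001]
force: [0.6, -0.4, -1.4]
width: 0.502
gripper_force: 0.0
clock: 13.05
position: [0.6277, -0.2213, 0.2296]
ee_rot: [-0.865, -3.02, 0.001]
force: [-0.6, -0.2, -0.2]
width: 0.499
gripper_force: 0.0
[ 0.6277 -0.2213  0.2296] [4, 4, 4, 4]
[[ 0.4696 -0.2048  0.0431]
 [ 0.5277 -0.1106  0.0445]
 [ 0.5259 -0.1745  0.0431]
 [ 0.5241 -0.2385  0.0427]]
axis deg 88.33625891524932 centre (0.5258914309583927-0.17449718590603674j) resid [0.0001 0.0001 0.0001 0.    ]
[ 0.6277 -0.2199  0.2296] [363.70932642 117.71968912] [ 340   93   49   50 1930] [ 0.5829 -0.1442  0.047 ]
```

View pics/GA1.png

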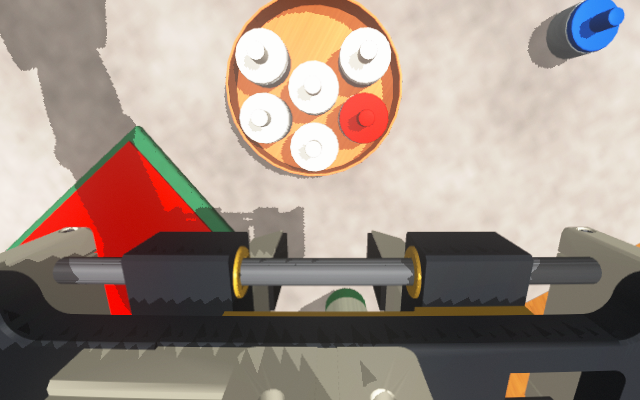

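GA1 shows pot A's red lid at (364,118), level with the white lids and centred in its place. The free place is at about (312,40). Next is pot B.

```bash
python3 nudge.py '[[0.0295,0.013,0,0,0.7],[0.0295,0.013,0,0,0.7],[0.0295,0.013,0,0,0.7],[0.0295,0.013,0,0,0.7],[0.0295,0.013,0,0,0.7],[0.0295,0.013,0,0,0.7],[0.0295,0.013,0,0,0.7],[0.0295,0.013,0,0,0.7],[0.0295,0.013,0,0,0.7],[0.0295,0.013,0,0,0.7]]' >/dev/null; python3 nudge.py '[[0,0,0,0,0.7],[0,0,0,0,0.7]]'; python3 look.py red .481 .105 B;  python3 nudge.py '[[0,0.035,0,0,0.7],[0,0.035,0,0,0.7],[0,0,0.03,0,0.7],[0,0,0.04,0,0.7],[0,0,0.03,0,0.7],[0,0,0,0,0.7],[0,0,0,0,0.7],[0,0,0,0,0.7]]'; python3 look.py red .481 .105 B; python3 - <<'E'
from cell import arm, viewer, job, status
from h import *
import pickle
p,_=tri(*zip(*pickle.load(open('B.pkl','rb'))))
o=status.observe();Rm=R.from_rotvec(o['ee_rot']).as_matrix()
print((Rm.T@(np.r_[p[:2],.0465]-o['position'])).round(4))
E
```

```text
clock: 14.35
position: [0.4454, 0.0471, 0.23]
ee_rot: [0.857, 3.022, 0.001]
force: [0.1, -0.7, -0.4]
width: 0.699
gripper_force: 0.0
[0.4454 0.0471 0.23  ] [383.47381546 182.15710723] [ 361  160   46   45 1604] [0.4758 0.1063 0.047 ]
clock: 15.2
position: [0.4843, 0.1053, 0.1312]
ee_rot: [0.863, 3.019, 0.002]
force: [0.7, -0.3, 0.1]
width: 0.7
gripper_force: 0.0
[0.4843 0.1053 0.1312] [323.94479548 200.02793482] [ 293  170   63   61 3007] [0.4759 0.1074 0.047 ]
tri (array([0.47713997, 0.10665208, 0.04159423]), np.float64(0.0001344839488977526))
[ 0.0068 -0.003   0.0847]
```

```bash
python3 nudge.py '[[0.007,-0.003,0.01,0,0.5],[0,0,0.03,0,0.5],[0,0,0.025,0,0.5],[0,0,0.012,0,0.5],[0,0,0.0075,0,0.5],[0,0,0,0,0.5],[0,0,0,0,0.5]]' 25; python3 nudge.py '[[0,0,0,0,0],[0,0,0,0,0],[0,0,0,0,0],[0,0,0,0,0],[0,0,0,0,0],[0,0,0,0,0]]'
```

```text
clock: 15.95
position: [0.4762, 0.1068, 0.0459]
ee_rot: [0.862, 3.02, 0.001]
force: [0.2, -0.0, 0.3]
width: 0.504
gripper_force: 0.0
clock: 16.55
position: [0.4755, 0.1068, 0.0451]
ee_rot: [0.862, 3.021, 0.0]
force: [0.8, 1.1, 0.7]
width: 0.186
gripper_force: 25.0
```

```bash
python3 nudge.py '[[0,0,-0.015,0,0],[0,0,-0.03,0,0],[0,0,-0.03,0,0],[0,0,-0.03,0,0],[0,0,-0.005,0,0]]'; python3 nudge.py '[[-0.014,-0.0237,0,0,0],[-0.014,-0.0237,0,0,0],[-0.014,-0.0237,0,0,0],[-0.014,-0.0237,0,0,0],[-0.014,-0.0237,0,0,0],[-0.014,-0.0237,0,0,0],[-0.014,-0.0237,0,0,0],[-0.014,-0.0237,0,0,0],[-0.014,-0.0237,0,0,0],[0,0,0,0,0]]';  python3 nudge.py '[[0,0,0,0,0],[0,0,0,0,0]]'; python3 - <<'E'
from cell import arm, viewer, job, status
from h import *
o=status.observe();Rm=R.from_rotvec(o['ee_rot']).as_matrix()
print((Rm.T@(np.r_[[.4714,-.1409],.0508]-o['position'])).round(4))
d=viewer.get_image('wrist');im=d['image']
h=cv2.cvtColor(im,cv2.COLOR_BGR2HSV);m=((h[...,0]<6)|(h[...,0]>174))&(h[...,1]>150)&(h[...,2]>60)
r=np.where(m[190:305,328])[0]+190;print(r.min(),r.max())
c,v=rays(d,np.array(d['mount']),[[328,r.min()],[328,r.max()+.5]]);print((atz(c,v,.0012)*1000).round(1))
cv2.imwrite('pics/held2.png',cv2.resize(im[150:310,220:420],None,fx=3,fy=3))
E
```

```text
clock: 17.05
position: [0.4769, 0.107, 0.1578]
ee_rot: [0.861, 3.018, 0.004]
force: [0.1, 0.1, -2.4]
width: 0.192
gripper_force: 25.0
clock: 18.05
position: [0.4687, -0.1451, 0.1542]
ee_rot: [-0.87, -3.018, 0.003]
force: [0.7, 0.4, -1.8]
width: 0.191
gripper_force: 25.0
clock: 18.25
position: [0.4695, -0.14, 0.1544]
ee_rot: [-0.86, -3.02, -0.0]
force: [0.2, 0.5, -1.1]
width: 0.185
gripper_force: 25.0
[-0.0022  0.0002  0.1036]
205 291
[[ 26.5   0.2   1.2]
 [-27.8   0.3   1.2]]
```

View pics/held2.png

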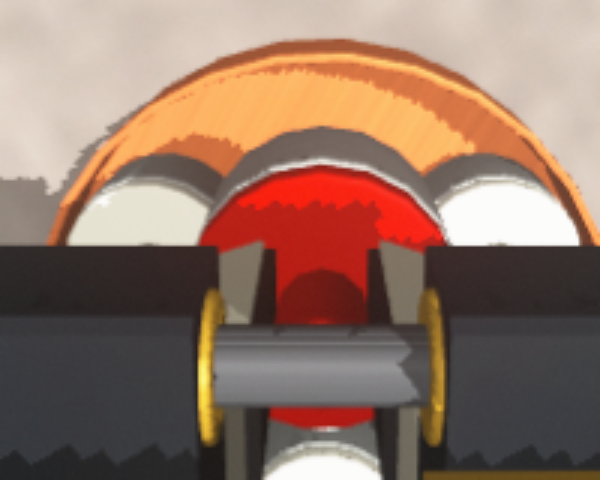

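The held pot is upright and centred above its place, midway between the two white lids. I'll lower it.

```bash
python3 nudge.py '[[-0.0017,0,0.02,0,0],[0,0,0.025,0,0],[0,0,0.02,0,0],[0,0,0.015,0,0],[0,0,0.01,0,0],[0,0,0,0,0],[0,0,0,0,0],[0,0,0,0,0]]'; python3 - <<'E'
from cell import arm, viewer, job, status
from h import *
o=status.observe();Rm=R.from_rotvec(o['ee_rot']).as_matrix();print(o['force'],o['ft_torque'])
print((Rm.T@(np.r_[[.4714,-.1409],.0503]-o['position'])).round(4))
E
```

```text
clock: 19.1
position: [0.472, -0.1419, 0.0658]
ee_rot: [0.861, 3.02, 0.0]
force: [0.4, -0.7, -2.6]
width: 0.192
gripper_force: 25.0
[ 0.37478597 -0.65262798 -2.56148173] [-0.00589811 -0.00655853  0.01938523]
[0.001  0.0005 0.0155]
```

```bash
python3 nudge.py '[[0.0007,0.0003,0.004,0,0],[0,0,0.004,0,0],[0,0,0.003,0,0],[0,0,0.0015,0,0],[0,0,0.001,0,0],[0,0,0,0,0],[0,0,0,0,0]]'; python3 nudge.py '[[0,0,0.001,0,0],[0,0,0,0,0],[0,0,0,0,0]]'
```

```text
clock: 19.8
position: [0.4709, -0.1414, 0.0516]
ee_rot: [0.862, 3.021, 0.0]
force: [0.8, 0.1, -1.7]
width: 0.188
gripper_force: 25.0
clock: 20.1
position: [0.4709, -0.1413, 0.0505]
ee_rot: [0.862, 3.021, 0.0]
force: [0.2, -0.6, -2.3]
width: 0.184
gripper_force: 25.0
```

```bash
python3 nudge.py '[[0,0,0.0007,0,0],[0,0,0,0,0],[0,0,0,0,0]]'; python3 nudge.py '[[0,0,0.0005,0,0],[0,0,0,0,0],[0,0,0,0,0]]'
```

```text
clock: 20.4
position: [0.4712, -0.1413, 0.0501]
ee_rot: [0.862, 3.021, 0.0]
force: [-0.9, 0.1, 2.7]
width: 0.19
gripper_force: 25.0
clock: 20.7
position: [0.4713, -0.1411, 0.0499]
ee_rot: [0.861, 3.02, 0.001]
force: [-2.0, 2.0, 9.3]
width: 0.187
gripper_force: 25.0
```

Contact again. I'll release, lift and look at both pots.

```bash
python3 nudge.py '[[0,0,0,0,0.5],[0,0,0,0,0.5],[0,0,0,0,0.5],[0,0,0,0,0.5],[0,0,-0.01,0,0.5],[0,0,-0.03,0,0.5],[0,0,-0.04,0,0.5],[0,0,-0.04,0,0.5],[0,0,-0.04,0,0.5],[0,0,-0.02,0,0.5]]'; python3 nudge.py '[[-0.04,0.01,0,0,0.5],[-0.04,0.01,0,0,0.5],[-0.04,0,0,0,0.5],[-0.04,0,0,0,0.5],[0,0,0,0,0.5],[0,0,0,0,0.5],[0,0,0,0,0.5]]'; python3 look.py red .4714 -.1409 GB; python3 look.py red .582 -.144 GA;  python3 nudge.py '[[0,-0.03,0,0,0.5],[0,-0.03,0,0,0.5],[0,0,0,0,0.5],[0,0,0,0,0.5],[0,0,0,0,0.5]]' >/dev/null; python3 look.py red .4714 -.1409 GB; python3 look.py red .582 -.144 GA
```

```text
clock: 21.7
position: [0.4717, -0.1419, 0.2332]
ee_rot: [0.862, 3.017, 0.001]
force: [0.2, 0.4, 0.8]
width: 0.496
gripper_force: 0.0
clock: 22.4
position: [0.6165, -0.2083, 0.2295]
ee_rot: [-0.862, -3.02, -0.0]
force: [-0.4, 0.4, -0.1]
width: 0.495
gripper_force: 0.0
[ 0.6165 -0.2083  0.2295] [308.39539007  39.2287234 ] [ 283   11   52   57 2256] [ 0.4722 -0.1419  0.047 ]
[ 0.6165 -0.2081  0.2297] [359.56029883 132.25560299] [ 336  108   48   49 1874] [ 0.5829 -0.1443  0.047 ]
tri (array([ 0.58289468, -0.14428298,  0.04731127]), np.float64(1.372856623976055e-05))
[ 0.5861 -0.2583  0.2297] [364.17594255  38.39452424] [ 339   10   52   57 2228] [ 0.4721 -0.1419  0.047 ]
tri (array([ 0.47206346, -0.14183313,  0.04653126]), np.float64(7.476540938461192e-05))
[ 0.5863 -0.2581  0.2295] [411.57377948 131.7668678 ] [ 388  108   48   49 1823] [ 0.5829 -0.1441  0.047 ]
tri (array([ 0.58286852, -0.14426727,  0.04735039]), np.float64(4.503537259223216e-05))
```

View pics/GB2.png

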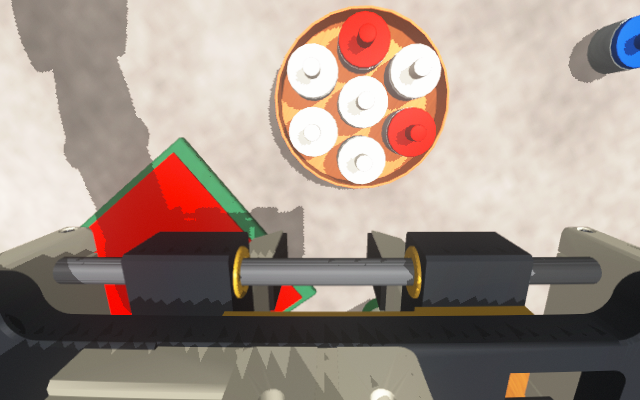

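Picture GB2 shows both red lids, at (364,39) and (411,132), level with the white ones. They measure within 1.5 mm of their places, at a height of about 47 mm (on the box floor). The blue pot has not been touched and the gripper is clear.

```bash
python3 -c "
from cell import arm, viewer, job, status
print(job.sign_off())"
```

```text
the job is handed in; nothing more can be done
None
```

Both red-lidded pots are set down upright in the two empty places, each measured within 1.5 mm of its place centre; the blue pot was left untouched and the job is handed in (robot clock about 23 s).

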